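Open the bench incubator by its sprung latch knob and load two bottles

TASK

Open the bench incubator: twist the black latch knob clockwise against its spring all the way to its stop, hold it there for a moment, then let go so that it springs back home and the clear hood swings up by itself. Then take the two amber bottles that stand on the bench to its right and stand them gently upright in the two empty cells of the blue crate inside, one in each cell. Leave the hood open and do not disturb the bottle that is already in the crate or the rack of tubes; do not knock a bottle over.

Things in the scene. Friction and masses are not known exactly. Their poses are not given: they have to be found in the camera images.
- incubator: fixed white cabinet, 320 mm deep (its x: front with display at -160, back at +160), 300 wide (y, + is left), 65 high; knob on its front half, clear hood over its rear half. Origin: centre of its underside, on the bench. Under the hood a blue crate: one row along y of 3 cells, each 76 (x) by 80 (y) inside; floor 16 mm, dividers' tops 60 mm, chamber rim 65 mm above the bench
- latch_knob (a joint): angle of the black latch knob, rad: 0 at home (white mark; its spring brings it back here when let go), grows as it is turned clockwise seen from above, solid stop at 1.2 (red mark). Spring torque 0.05 N m at home, 0.15 at the stop. It draws a steel bolt out of the hood's keeper, clear only in the last quarter of the turn
- knob_grip (a point): on the knob's axis at mid-height of its bar grip: 54 mm long (point's x), 16 thick (y), from 16 below to 17 above this point; z up. Turns with the knob. Below the bar: a disc of 58 mm diameter on a 68 mm square housing. 110 mm above the bench, at x = -100, y = 0 of the incubator; the closed hood (156 mm high) begins 95 mm behind it
- hood (a joint): opening of the clear hood, rad: 0 shut, 1.75 fully open. 270 mm wide, 155 deep, 86 high, hinged at the incubator's back (x = 150, 70 mm above the bench). Sprung: freed from the bolt it rises by itself, up and back, in about 2 s and stays up, then wholly behind its hinge line
- cell_left (a point): centre of the floor of the crate's left (+y) cell, at x = 60, y = 84 mm of the incubator, 16 mm above the bench; bottle_3 stands in it
- cell_middle (a point): centre of the floor of the crate's middle cell, at x = 60, y = 0 of the incubator; empty
- cell_right (a point): centre of the floor of the crate's right (-y) cell, at x = 60, y = -84 mm of the incubator; empty
- bottle_1: one of the two bottles to load, on the bench right of the incubator: amber bottle with a purple screw cap, 128 mm tall; body a cylinder of 45 mm diameter (grip it 55 to 90 mm above its base, fingers either side of the cap); 0.1 to 0.22 kg. Origin: centre of its underside, z up
- bottle_2: the other bottle to load, on the bench right of the incubator, just like bottle_1
- bottle_3: a third bottle of the same kind, already standing in the left cell
- rack_full: grey-green rack full of red-capped sample tubes, 248 by 126 by 109 mm, on the bench left of the incubator; a bystander. Origin: centre of its underside
Things that resemble listed ones, but are neither listed nor needed, are in the scene too. Leave any yellow look-alike of the bottle_1 alone. Leave any red look-alike of the bottle_2 alone.

How it is judged:
By the outcome, as a careful person would: the job done as asked, in the order asked, and still so for the second after the job is handed in, with the robot touching nothing.
It also fails if it takes over 72 s, if anything falls off the work surface, if the arm or the gripper's body presses on something with over 40 N, if the wrist force passes 120 N, or if a joint passes its speed limit or range.

ROBOT

A 6-joint arm with a two-finger parallel gripper is mounted at the origin on a cart in front of the work surface, level with it; the furniture and walls round the work are solid. World frame = base frame: x ahead of the robot, y to its left, z up, the work surface at z = 0. Lengths are in m, angles in degrees, forces in N, time in s.
With the tool pointing down it reaches from about 0.4 to 0.825 m from the base axis. Payload 7 kg.
Tool frame: the origin (TCP) lies at the very end of the fingers, on their centre line; the grasp point (between the pads) lies tcp_to_grasp behind it (tcp_to_grasp is the distance from the TCP to the grasp point, in m); x points along the fingers, y is the direction in which the jaws open and shut, and the axes are right-handed (so a half turn about x gives the same grasp; the last joint's range is limited). The gripper opens to 88 mm and grips with 3 to 60 N. Pads are 19 mm wide; open, the fingers measure 130 mm over their backs; the gripper's body (78 mm by 193 mm) begins 47 mm behind the grasp point.
Start: joints at [-48.295, 20.546, 0.682, 0, -70.136, -16.507], TCP at [0.287, -0.611, 0.227] pointing down, gripper open.
Joint ranges: [-176.03, 176.03], [-82.01, 121.73], [-58.28, 71.71], [-173.87, 95.51], [-174.79, -0.11], [-173.66, 173.66]. Speed limits (degrees/s): [136.94, 136.94, 172.46, 180, 180, 180].

INTERFACE

Orientations are given as [roll, pitch, yaw] about the fixed x, y, z axes, in that order (R = Rz(yaw) Ry(pitch) Rx(roll)).
In Python, from plant import * gives the robot as it stands. The module is installed in compiled form; this text tells all that it offers.
- The arm moves only by the shell command python3 -m pendant 'ROWS'. ROWS is JSON, a list of rows, each an object with "claw": the finger opening in mm, from 0 to 87.6; "linear": the shift along the tool's x, y, z in mm, a list of three; "twist": the turn about the tool's x in rad. In form: [{"claw": claw, "linear": [tx, ty, tz], "twist": twist}, ...]. A call has exactly 10 rows; each row shifts and turns the commanded pose from where the row before left it, along the tool's axes as they then stand; what a row does not reach is not made up. A row lasts 1/12 s, in which the tool goes at most 41.7 mm and 7.16 degrees, less where a joint would pass 70% of its speed; a pose out of reach is approached as far as the arm can. A call with a gripper value outside its range is refused whole. The fingers move at their own pace and stop on an object; the grip force is fixed at half the most. Time passes only in rows, so rows that do not move let the fingers close, or fill a call up. It gives the time, the measured TCP pose, the force and the opening at its end, in the units of the state.
- get_obs(): the state, without advancing time (a new reading comes with each control period).
- snapshot(name): name is "scene" or "top" or "wrist"; returns (picture, depth): 400x640x3 uint8, red, green, blue; 400x640 float32, m along the optical axis (not along the pixel's ray), 0 where there is no reading.
- camera_params(name): a dict with "fx", "fy", "cx", "cy" (pixels), "k1" (the pictures are not rectified: a ray, as slopes to the right and down, at radius r is drawn at 1 + k1 r^2 times it, then the intrinsics apply), "rvec" (rotation vector, rad) and "tvec" (3), from world to camera coordinates, as OpenCV has them. Camera axes: x right, y down, z forward; pixel columns grow to the right and rows downward; lengths in m; the calibration is good to about 2 mm. A picture is of the moment at which its call begins: read the wrist's pose just before it. camera_params takes no time and is no camera call; for the wrist camera it gives the pose at the moment of the call.
- close_job(): hands the job in, once; it reports no verdict.
Trained networks look in the newest picture that a camera, given by its name, has taken for a name from the list of things; names that differ only in an ending like _2 or _b are one class to them, and where a whole thing is asked for, a point or a joint stands for the part that bears it (a point fixed in the world has none). Each returns a list of dicts, best first, with "confidence" (0 to 1); they miss things now and then, are a little off and sometimes report something else, mostly with a low value. They report only what shows in the picture. A call takes as long as a camera call. They do not tell look-alikes from the thing itself.
- boxes_of(camera, target): "xy" ([column, row] in pixels, amid what is visible of it).
The state is a dict: "clock": time; "joint_pos": joint angles; "qvel": joint speeds; "tau": joint torques, N m; "tool_pos": TCP position; "orientation": TCP orientation; "force": force on the tool from outside, world axes, zero at the start; "moment": the same for the moment, N m; "opening": finger opening in m.
Only numpy, scipy, OpenCV 4.12 (cv2) and the standard library are available. Lean on these libraries where they do the work, as an engineer would, in place of code of your own. Each camera call takes 0.05 s, during which the arm holds its last target. There are 200 camera calls.

## Working session

There is one attempt and no reset: what is moved stays moved. The work goes in short steps, Python scripts to look and compute and a shell command to move; the robot and the scene stay as the last step left them, time stands still between calls to the robot, and variables do not carry over. Pictures are saved under pics/ and viewed, about 8 in all and at most 12, crops included, and the job is handed in when it is done.

```bash
mkdir -p pics
cat > h.py <<'E'
from plant import *
import numpy as np, cv2
from scipy.spatial.transform import Rotation as R
def ray(c,u,v):
    x=(u-c["cx"])/c["fx"];y=(v-c["cy"])/c["fy"];rd=np.hypot(x,y);r=rd
    for _ in range(20): r=rd/(1+c["k1"]*r*r)
    s=r/rd if rd>0 else 1
    return np.array([x*s,y*s,1])
def world(c,u,v,d=None,z=None):
    M=R.from_rotvec(np.ravel(c["rvec"])).as_matrix();t=np.ravel(c["tvec"])
    o=-M.T@t;w=M.T@ray(c,u,v)
    return o+w*(d if z is None else (z-o[2])/w[2])
def pix(c,P):
    M=R.from_rotvec(np.ravel(c["rvec"])).as_matrix();p=M@np.array(P)+np.ravel(c["tvec"])
    x,y=p[:2]/p[2];k=1+c["k1"]*(x*x+y*y);return c["fx"]*x*k+c["cx"],c["fy"]*y*k+c["cy"]
def cloud(c,d):
    v,u=np.nonzero(d>0)
    pts=cv2.undistortPoints(np.stack([u,v],1).astype(np.float32)[:,None],np.array([[c["fx"],0,c["cx"]],[0,c["fy"],c["cy"]],[0,0,1]],float),np.array([c["k1"],0,0,0.]))[:,0]
    z=d[v,u];P=np.c_[pts*z[:,None],z]
    M=R.from_rotvec(np.ravel(c["rvec"])).as_matrix();return (P-np.ravel(c["tvec"]))@M,u,v
E
python3 - <<'E'
from h import *
np.set_printoptions(precision=4,suppress=True)
o=get_obs();print(o)
try: print("ttg",tcp_to_grasp)
except Exception as e: print(e)
for n in ("top","scene"):
    im,d=snapshot(n);c=camera_params(n);np.savez(f"{n}0.npz",im=im,d=d)
    cv2.imwrite(f"pics/{n}0.png",im[...,::-1]);print(n,c)
    for t in ("incubator","knob_grip","bottle_1","rack_full","hood"):
        for b in boxes_of(n,t):
            u,v=b["xy"];print(t,round(b["confidence"],2),np.round(b["xy"]),world(c,u,v,d[int(v),int(u)]))
E
```

```text
{'clock': 0.0, 'joint_pos': array([-48.2943,  20.5907,   0.6339,  -0.0189, -70.1355, -16.51  ]), 'qvel': array([-0.1019, -0.0101, -0.0493, -0.0947,  0.0573, -0.1057]), 'tau': array([  0.0005, -58.2714,  29.3065,   6.9975,   0.0069,  -0.0002]), 'tool_pos': array([ 0.2872, -0.6103,  0.2256]), 'orientation': array([ 95.6014,  89.906 , 120.7907]), 'force': array([ 0.2649, -0.2768, -0.1261]), 'moment': array([0.0254, 0.002 , 0.0089]), 'opening': 0.08763303098780248}
ttg 0.0188
top {'fx': 461.3376618515269, 'fy': 461.3376618515269, 'cx': 316.39899250879625, 'cy': 191.0875889654336, 'k1': -0.11559005908284276, 'rvec': array([ 1.8751, -1.8687,  0.6029]), 'tvec': array([-0.0192,  0.5101,  1.3328])}
incubator 0.88 [268. 184.] [0.5777 0.1494 0.1102]
bottle_1 0.68 [440. 228.] [ 0.4174 -0.4252  0.0861]
bottle_1 0.65 [413. 234.] [ 0.4044 -0.3359  0.0712]
rack_full 0.7 [197. 202.] [0.5394 0.3994 0.0479]
rack_full 0.5 [267. 188.] [0.5796 0.1538 0.0824]
hood 0.95 [272. 165.] [0.6192 0.132  0.1581]
scene {'fx': 464.54233816776326, 'fy': 464.54233816776326, 'cx': 313.92505766080853, 'cy': 204.51875003249862, 'k1': -0.13216620458025494, 'rvec': array([ 1.9706, -1.0907,  0.5671]), 'tvec': array([-0.3092,  0.3668,  1.2983])}
incubator 0.8 [300. 210.] [0.565 0.046 0.069]
knob_grip 0.58 [277. 214.] [0.4519 0.0652 0.1131]
knob_grip 0.48 [396. 245.] [ 0.5778 -0.3236  0.0629]
bottle_1 0.98 [408. 288.] [ 0.41   -0.4358  0.0672]
bottle_1 0.93 [393. 244.] [ 0.5763 -0.3138  0.063 ]
bottle_1 0.89 [421. 252.] [ 0.5857 -0.4065  0.064 ]
bottle_1 0.57 [385. 279.] [ 0.4033 -0.363   0.0704]
rack_full 0.49 [276. 214.] [0.4516 0.0688 0.1126]
rack_full 0.39 [251. 185.] [0.6624 0.3521 0.012 ]
hood 0.84 [310. 191.] [0.5814 0.0169 0.1519]
```

View pics/top0.png

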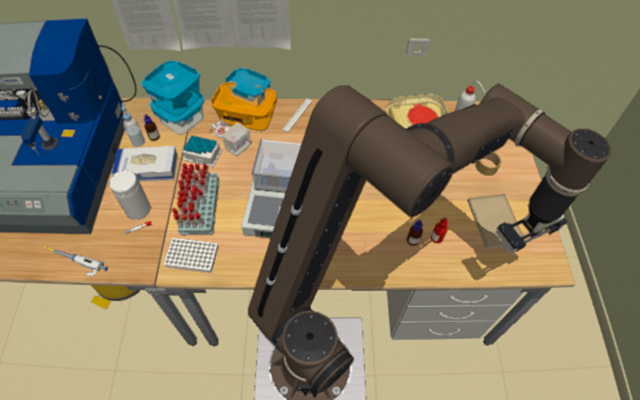

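View pics/scene0.png

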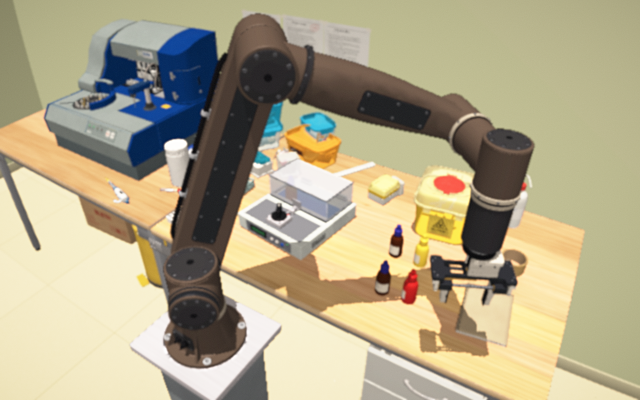

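The two amber bottles are at scene px (397,243) and (383,279). The red one (409,288) and the yellow one (421,252) are look-alikes. The incubator is at (298,207) and its knob at (279,213). Next I'll measure them from depth.

Run:
```python
from h import *
from scipy.optimize import least_squares
np.set_printoptions(precision=4,suppress=True)
for n in ("scene","top"):
    f=np.load(n+"0.npz");im,d=f["im"],f["d"];c=camera_params(n);P,u,v=cloud(c,d);C=im[v,u]
    cam=-R.from_rotvec(np.ravel(c["rvec"])).as_matrix().T@np.ravel(c["tvec"])
    for nm,x,y in (("A",.576,-.314),("B",.403,-.355),("yel",.586,-.4065),("red",.41,-.436)):
        m=(np.hypot(P[:,0]-x,P[:,1]-y)<.042)&(P[:,2]>.015)&(P[:,2]<.08)
        Q=P[m]
        if len(Q)<15: print(n,nm,len(Q));continue
        dirc=(cam[:2]-[x,y]);dirc/=np.linalg.norm(dirc)
        s=least_squares(lambda p:np.hypot(Q[:,0]-p[0],Q[:,1]-p[1])-.0225,np.array([x,y])-dirc*.01,loss="soft_l1",f_scale=.002)
        top=P[np.hypot(P[:,0]-s.x[0],P[:,1]-s.x[1])<.02]
        print(n,nm,len(Q),s.x,"rms",np.sqrt(np.mean(s.fun**2)),"ztop",np.sort(top[:,2])[-5:])
    reg=(P[:,0]>.3)&(P[:,0]<.85)&(P[:,1]>-.22)&(P[:,1]<.28)
    m=reg&(abs(P[:,2]-.065)<.006)
    r=cv2.minAreaRect(P[m][:,:2].astype(np.float32));print(n,"deck",m.sum(),r,cv2.boxPoints(r))
    m=reg&(abs(P[:,2]-.156)<.008);
    if m.sum()>5: r=cv2.minAreaRect(P[m][:,:2].astype(np.float32));print(n,"hoodtop",m.sum(),r)
    m=reg&(abs(P[:,2]-.122)<.012)&(C.max(1)<90)
    print(n,"knob",m.sum(),P[m].mean(0) if m.any() else 0)
    if m.sum()>5: print(cv2.minAreaRect(P[m][:,:2].astype(np.float32)))
im=np.load("scene0.npz")["im"];cr=im[150:310,220:440]
cv2.imwrite("pics/crop1.png",cv2.resize(cr[...,::-1],None,fx=3.6,fy=3.6,interpolation=cv2.INTER_CUBIC))
```

```text
scene A 232 [ 0.6027 -0.3139] rms 0.003325564212983452 ztop [0.1252 0.1258 0.1263 0.1272 0.1294]
scene B 248 [ 0.4221 -0.3494] rms 0.002507907410552288 ztop [0.1251 0.1253 0.1253 0.127  0.1284]
scene yel 221 [ 0.6039 -0.404 ] rms 0.0032265401446578156 ztop [0.1232 0.1246 0.125  0.1253 0.1272]
scene red 256 [ 0.4312 -0.4353] rms 0.003064993809525099 ztop [0.6568 0.6583 0.6606 0.662  0.6635]
scene deck 2159 ((0.6118708848953247, 0.04089099168777466), (0.44967174530029297, 0.44392138719558716), 4.904016971588135) [[ 0.3689  0.2428]
 [ 0.4068 -0.1995]
 [ 0.8549 -0.161 ]
 [ 0.8169  0.2813]]
scene hoodtop 1849 ((0.6445429921150208, 0.05691799521446228), (0.2773677110671997, 0.16762322187423706), 82.97348022460938)
scene knob 41 [0.4608 0.0685 0.1208]
((0.4637095630168915, 0.06993777304887772), (0.03598834201693535, 0.014025315642356873), 22.024551391601562)
top A 0
top B 173 [ 0.4218 -0.3478] rms 0.002521693741643203 ztop [0.1266 0.1275 0.1283 0.1288 0.13  ]
top yel 0
top red 174 [ 0.4303 -0.435 ] rms 0.002729947111596577 ztop [0.6604 0.6616 0.662  0.6627 0.6629]
top deck 1260 ((0.6352614164352417, 0.17878076434135437), (0.4387054145336151, 0.15778960287570953), 7.234761714935303) [[0.4077 0.2294]
 [0.4276 0.0729]
 [0.8628 0.1281]
 [0.8429 0.2847]]
top hoodtop 1433 ((0.6508931517601013, 0.12304341048002243), (0.14456909894943237, 0.16656552255153656), 80.31588745117188)
top knob 0 0
```

View pics/crop1.png

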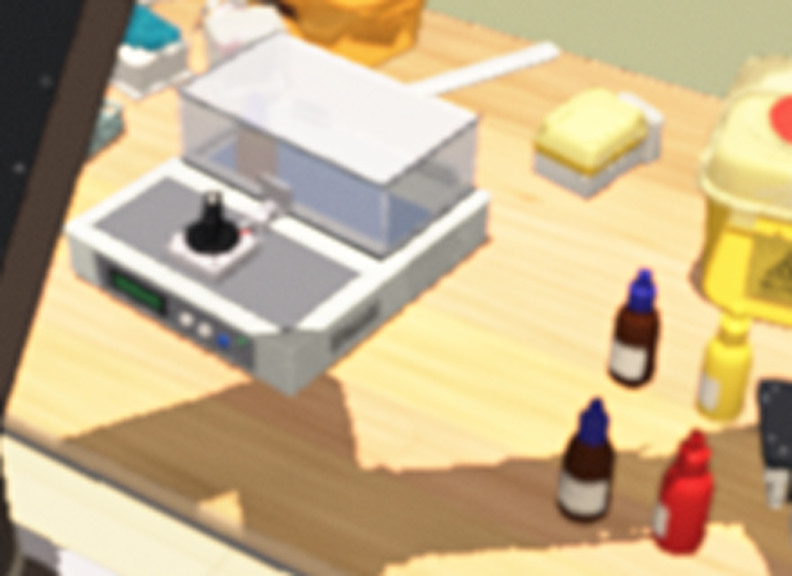

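Next I'll work out the tool's heading and the vector to a spot above the knob.

```bash
cat >> h.py <<'E'
def T():
    o=get_obs();return np.array(o["tool_pos"]),R.from_euler("xyz",o["orientation"],degrees=True).as_matrix(),o
def to(P,yaw=None):
    """tool-axes shift (mm) to world point P; twist to bring jaw axis to heading yaw (mod 180)"""
    p,M,o=T();h=np.degrees(np.arctan2(M[1,1],M[0,1]))
    print("t",round(o["clock"],2),"p",p.round(4),"jaw heading",round(h,2),"axis x",M[:,0].round(3),"J6",o["joint_pos"][5].round(1),"F",o["force"].round(1),"open",round(o["opening"],4))
    if P is not None: print("shift mm",(M.T@(np.array(P)-p)*1000).round(1))
    if yaw is not None:
        dd=(h-yaw+90)%180-90  # tool x down: +twist turns heading clockwise
        print("twist rad",np.radians(dd).round(3),"or",np.radians(dd-np.sign(dd)*180).round(3))
E
python3 - <<'E'
from h import *
to([.45,.03,.30],83)
im,d=snapshot("wrist");cv2.imwrite("pics/w0.png",im[...,::-1])
c=camera_params("wrist");p,M,o=T()
Mc=R.from_rotvec(np.ravel(c["rvec"])).as_matrix();o=-Mc.T@np.ravel(c["tvec"])
print("cam in tool",(M.T@(o-p)).round(3),"cam axes in tool",(M.T@Mc.T).round(2).tolist(),c["fx"])
E
```

```text
t 0.6 p [ 0.2874 -0.6107  0.2266] jaw heading 115.2 axis x [ 0.  0. -1.] J6 -16.5 F [ 0.5  0.2 -0.2] open 0.0879
shift mm [-73.4 510.5 420. ]
twist rad 0.562 or -2.58
cam in tool [-0.158  0.    -0.07 ] cam axes in tool [[-0.0, -0.26, 0.97], [1.0, -0.0, 0.0], [0.0, 0.97, 0.26]] 336.13814738010603
```

```bash
python3 -m pendant '[{"claw":87,"linear":[-7.4,20.4,29.8],"twist":0},{"claw":87,"linear":[-7.4,20.4,29.8],"twist":0},{"claw":87,"linear":[-7.4,20.4,29.8],"twist":0},{"claw":87,"linear":[-7.4,20.4,29.8],"twist":0},{"claw":87,"linear":[-7.4,20.4,29.8],"twist":0},{"claw":87,"linear":[-7.4,20.4,29.8],"twist":0},{"claw":87,"linear":[-7.4,20.4,29.8],"twist":0},{"claw":87,"linear":[-7.4,20.4,29.8],"twist":0},{"claw":87,"linear":[-7.4,20.4,29.8],"twist":0},{"claw":87,"linear":[-7.4,20.4,29.8],"twist":0}]'
python3 - <<'E'
from h import *
to([.45,.03,.30],83); print(get_obs()["joint_pos"])
im,d=snapshot("wrist");np.savez("w1.npz",im=im,d=d);cv2.imwrite("pics/w1.png",im[...,::-1])
E
```

```text
clock: 1.48
tool_pos: [0.4707, -0.2976, 0.3013]
orientation: [-38.4, 90.0, -13.2]
force: [0.7, -0.4, 0.0]
opening: 0.0869
t 1.48 p [ 0.4707 -0.2976  0.3013] jaw heading 115.2 axis x [ 0.001 -0.    -1.   ] J6 -52.6 F [ 0.7 -0.4  0. ] open 0.0869
shift mm [  1.2 305.2 120.8]
twist rad 0.562 or -2.58
[-1.21583258e+01  7.04696872e+00 -7.50733115e+00  8.68926748e-04
 -7.54011334e+01 -5.26402509e+01]
```

```bash
python3 -m pendant '[{"claw":87,"linear":[2,35,13.9],"twist":0},{"claw":87,"linear":[2,35,13.9],"twist":0},{"claw":87,"linear":[2,35,13.9],"twist":0},{"claw":87,"linear":[2,35,13.9],"twist":0},{"claw":87,"linear":[2,35,13.9],"twist":0},{"claw":87,"linear":[2,35,13.9],"twist":0},{"claw":87,"linear":[2,35,13.9],"twist":0},{"claw":87,"linear":[2,35,13.9],"twist":0},{"claw":87,"linear":[2,35,13.9],"twist":0},{"claw":87,"linear":[0,0,0],"twist":-0.11}]' | tail -1
python3 -m pendant '[{"claw":87,"linear":[0,0,0],"twist":-0.11},{"claw":87,"linear":[0,0,0],"twist":-0.11},{"claw":87,"linear":[0,0,0],"twist":-0.11},{"claw":87,"linear":[0,0,0],"twist":-0.11},{"claw":87,"linear":[0,0,0],"twist":-0.11},{"claw":87,"linear":[0,0,0],"twist":-0.11},{"claw":87,"linear":[0,0,0],"twist":-0.11},{"claw":87,"linear":[0,0,0],"twist":-0.13},{"claw":87,"linear":[0,0,0],"twist":0},{"claw":87,"linear":[0,0,0],"twist":0}]'
python3 - <<'E'
from h import *
to(None)
np.set_printoptions(precision=4,suppress=True)
im,d=snapshot("wrist");c=camera_params("wrist");np.savez("w2.npz",im=im,d=d);cv2.imwrite("pics/w2.png",im[...,::-1])
for t in ("knob_grip","hood","bottle_1"):
    for b in boxes_of("wrist",t):
        u,v=b["xy"];print(t,round(b["confidence"],2),np.round(b["xy"]),world(c,u,v,d[int(v),int(u)]))
P,u,v=cloud(c,d);C=im[v,u]
m=(np.hypot(P[:,0]-.46,P[:,1]-.07)<.06)&(P[:,2]>.119)&(P[:,2]<.133)&(C.max(1)<110)
r=cv2.minAreaRect(P[m][:,:2].astype(np.float32));print("knob top",m.sum(),P[m].mean(0),r)
m=(abs(P[:,2]-.065)<.004)
print("deck",m.sum(),np.percentile(P[m],[1,99],axis=0))
E
```

```text
opening: 0.0871
clock: 3.2
tool_pos: [0.4492, 0.0389, 0.2827]
orientation: [-48.0, 90.0, 34.6]
force: [-0.6, -0.4, -0.4]
opening: 0.0871
t 3.2 p [0.4492 0.0389 0.2827] jaw heading 172.56 axis x [ 0.  0. -1.] J6 -37.6 F [-0.6 -0.4 -0.4] open 0.0871
knob_grip 0.69 [301. 218.] [0.4817 0.0724 0.1083]
hood 0.62 [122. 163.] [ 0.6189 -0.0107  0.1558]
knob top 831 [0.4767 0.0766 0.1259] ((0.4778420031070709, 0.07821900397539139), (0.05392344295978546, 0.016114652156829834), 27.56317710876465)
deck 24984 [[ 0.409  -0.0925  0.0622]
 [ 0.6675  0.2227  0.0672]]
```

View pics/w2.png

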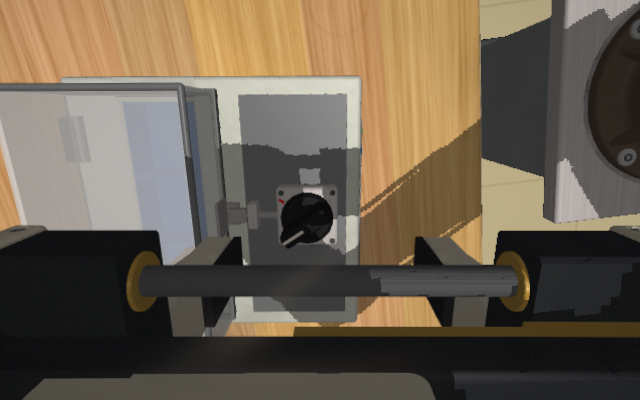

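Wrist view: the knob's bar is centred at px (303,222), white end at lower-left. The red stop mark is at (281,200), clockwise from it. The bar fit is 54x16 mm at (0.477,0.078), heading 27.6°. That gives incubator yaw of about -6.8°, consistent with the hood fit. I'll grip across the thickness, with the jaws at -62.4° to leave J6 margin.

```bash
python3 -m pendant '[{"claw":87,"linear":[27,-7.6,14],"twist":0},{"claw":87,"linear":[27,-7.6,14],"twist":0},{"claw":87,"linear":[27,-7.7,14],"twist":0},{"claw":87,"linear":[0,0,0],"twist":-0.122},{"claw":87,"linear":[0,0,0],"twist":-0.122},{"claw":87,"linear":[0,0,0],"twist":-0.122},{"claw":87,"linear":[0,0,0],"twist":-0.122},{"claw":87,"linear":[0,0,0],"twist":-0.122},{"claw":87,"linear":[0,0,0],"twist":-0.122},{"claw":87,"linear":[0,0,0],"twist":-0.122}]' | tail -1
python3 -m pendant '[{"claw":60,"linear":[0,0,0],"twist":-0.122},{"claw":60,"linear":[0,0,0],"twist":-0.122},{"claw":60,"linear":[0,0,0],"twist":-0.122},{"claw":60,"linear":[0,0,0],"twist":-0.122},{"claw":60,"linear":[0,0,0],"twist":-0.122},{"claw":60,"linear":[0,0,0],"twist":-0.122},{"claw":60,"linear":[0,0,0],"twist":-0.122},{"claw":60,"linear":[0,0,0],"twist":-0.122},{"claw":60,"linear":[0,0,0],"twist":-0.122},{"claw":60,"linear":[0,0,0],"twist":-0.122}]'
python3 - <<'E'
from h import *
np.set_printoptions(precision=4,suppress=True)
to([.4773,.0777,.1],-62.4)
im,d=snapshot("wrist");c=camera_params("wrist");np.savez("w3.npz",im=im,d=d);cv2.imwrite("pics/w3.png",im[...,::-1])
P,u,v=cloud(c,d);C=im[v,u]
m=(np.hypot(P[:,0]-.477,P[:,1]-.078)<.045)&(P[:,2]>.119)&(P[:,2]<.133)&(C.max(1)<110)
if m.sum()>5: print(m.sum(),cv2.minAreaRect(P[m][:,:2].astype(np.float32)))
E
```

```text
opening: 0.0871
clock: 5.07
tool_pos: [0.4773, 0.0778, 0.2015]
orientation: [33.0, 90.0, -125.1]
force: [0.1, -0.2, -0.5]
opening: 0.0597
t 5.07 p [0.4773 0.0778 0.2015] jaw heading -68.15 axis x [-0. -0. -1.] J6 79.2 F [ 0.1 -0.2 -0.5] open 0.0597
shift mm [101.5   0.1  -0. ]
twist rad -0.1 or 3.041
1409 ((0.4782230257987976, 0.07952691614627838), (0.0537455752491951, 0.01595785841345787), 27.995378494262695)
```

```bash
python3 -m pendant '[{"claw":60,"linear":[0,-0.6,-1.1],"twist":-0.105},{"claw":60,"linear":[25,0,0],"twist":0},{"claw":60,"linear":[25,0,0],"twist":0},{"claw":60,"linear":[25,0,0],"twist":0},{"claw":60,"linear":[15,0,0],"twist":0},{"claw":60,"linear":[11,0,0],"twist":0},{"claw":5,"linear":[0,0,0],"twist":0},{"claw":5,"linear":[0,0,0],"twist":0},{"claw":5,"linear":[0,0,0],"twist":0},{"claw":5,"linear":[0,0,0],"twist":0}]'
python3 - <<'E'
from h import *
to(None); print(get_obs()["moment"])
E
```

```text
clock: 5.95
tool_pos: [0.4787, 0.0791, 0.1016]
orientation: [178.7, 89.9, 26.3]
force: [1.1, -0.6, -0.1]
opening: 0.0386
t 5.95 p [0.4787 0.0791 0.1016] jaw heading -62.43 axis x [ 0.002  0.001 -1.   ] J6 84.9 F [ 1.1 -0.6 -0.1] open 0.0386
[-0.10365591  0.12817094 -0.04363192]
```

```bash
python3 -m pendant '[{"claw":5,"linear":[0,0,0],"twist":0},{"claw":5,"linear":[0,0,0],"twist":0},{"claw":5,"linear":[0,0,0],"twist":0},{"claw":5,"linear":[0,0,0],"twist":0},{"claw":5,"linear":[0,0,0],"twist":0},{"claw":5,"linear":[0,0,0],"twist":0},{"claw":5,"linear":[0,0,0],"twist":0.06},{"claw":5,"linear":[0,0,0],"twist":0.08},{"claw":5,"linear":[0,0,0],"twist":0.08},{"claw":5,"linear":[0,0,0],"twist":0.08}]'
python3 - <<'E'
from h import *
to(None); print(get_obs()["moment"])
E
```

```text
clock: 6.78
tool_pos: [0.4782, 0.0789, 0.101]
orientation: [-164.5, 90.0, 25.7]
force: [-1.9, -0.2, 6.2]
opening: 0.0158
t 6.78 p [0.4782 0.0789 0.101 ] jaw heading -79.76 axis x [ 0.  0. -1.] J6 67.5 F [-1.9 -0.2  6.2] open 0.0158
[0.4763562  1.08854229 0.12912659]
```

```bash
python3 -m pendant '[{"claw":5,"linear":[0,0,0],"twist":0.09},{"claw":5,"linear":[0,0,0],"twist":0.09},{"claw":5,"linear":[0,0,0],"twist":0.09},{"claw":5,"linear":[0,0,0],"twist":0.09},{"claw":5,"linear":[0,0,0],"twist":0.09},{"claw":5,"linear":[0,0,0],"twist":0.09},{"claw":5,"linear":[0,0,0],"twist":0.09},{"claw":5,"linear":[0,0,0],"twist":0.09},{"claw":5,"linear":[0,0,0],"twist":0.09},{"claw":5,"linear":[0,0,0],"twist":0.05}]'
python3 - <<'E'
from h import *
to(None); print(get_obs()["moment"])
E
```

```text
clock: 7.62
tool_pos: [0.4781, 0.0788, 0.1009]
orientation: [-145.3, 90.0, -4.4]
force: [-2.3, 1.4, 6.3]
opening: 0.0159
t 7.62 p [0.4781 0.0788 0.1009] jaw heading -129.09 axis x [ 0. -0. -1.] J6 18.2 F [-2.3  1.4  6.3] open 0.0159
[0.40983375 1.15149508 0.12789089]
```

```bash
python3 -m pendant '[{"claw":5,"linear":[0,0,0],"twist":0.03},{"claw":5,"linear":[0,0,0],"twist":0.03},{"claw":5,"linear":[0,0,0],"twist":0.02},{"claw":5,"linear":[0,0,0],"twist":0.02},{"claw":5,"linear":[0,0,0],"twist":0},{"claw":5,"linear":[0,0,0],"twist":0},{"claw":5,"linear":[0,0,0],"twist":0},{"claw":5,"linear":[0,0,0],"twist":0},{"claw":5,"linear":[0,0,0],"twist":0},{"claw":5,"linear":[0,0,0],"twist":0}]'
python3 - <<'E'
from h import *
to(None); print(get_obs()["moment"])
im,d=snapshot("scene");cv2.imwrite("pics/s4.png",cv2.resize(im[120:290,180:410,::-1],None,fx=3,fy=3))
E
```

```text
clock: 8.45
tool_pos: [0.4782, 0.0787, 0.1009]
orientation: [-177.4, 90.0, -41.8]
force: [-2.1, 0.8, 6.0]
opening: 0.0157
t 8.45 p [0.4782 0.0787 0.1009] jaw heading -134.45 axis x [ 0. -0. -1.] J6 12.8 F [-2.1  0.8  6. ] open 0.0157
[0.09700834 0.92695005 0.74123949]
```

View pics/s4.png

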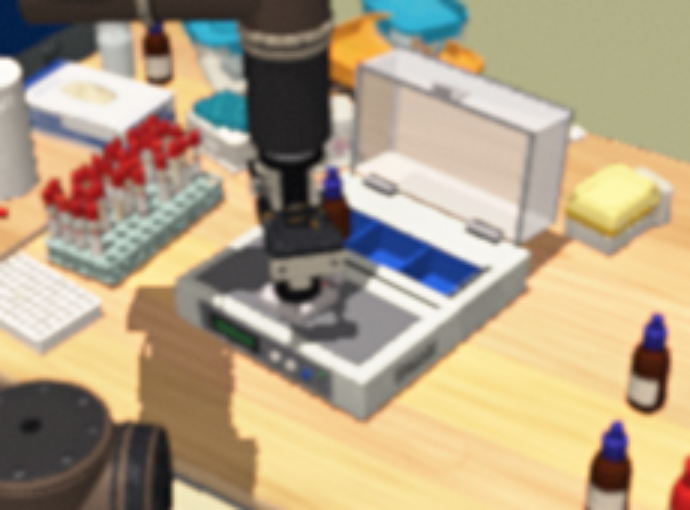

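The hood is fully open, and the z moment rose to 0.74 N·m, so the knob is at its stop and has been held there. Now I'll release it and rise.

```bash
python3 -m pendant '[{"claw":87,"linear":[0,0,0],"twist":0},{"claw":87,"linear":[0,0,0],"twist":0},{"claw":87,"linear":[0,0,0],"twist":0},{"claw":87,"linear":[0,0,0],"twist":0},{"claw":87,"linear":[0,0,0],"twist":0},{"claw":87,"linear":[0,0,0],"twist":0},{"claw":87,"linear":[0,0,0],"twist":0},{"claw":87,"linear":[0,0,0],"twist":0},{"claw":87,"linear":[0,0,0],"twist":0},{"claw":87,"linear":[0,0,0],"twist":0}]'|tail -2
python3 -m pendant '[{"claw":87,"linear":[-10,0,0],"twist":0},{"claw":87,"linear":[-25,0,0],"twist":0},{"claw":87,"linear":[-30,0,0],"twist":0},{"claw":87,"linear":[-30,0,0],"twist":0},{"claw":87,"linear":[-30,0,0],"twist":0},{"claw":87,"linear":[-30,0,0],"twist":0},{"claw":87,"linear":[-25,0,0],"twist":0},{"claw":87,"linear":[-20,0,0],"twist":0},{"claw":87,"linear":[0,0,0],"twist":0},{"claw":87,"linear":[0,0,0],"twist":0}]'
python3 - <<'E'
from h import *
np.set_printoptions(precision=4,suppress=True)
to(None)
im,d=snapshot("wrist");c=camera_params("wrist");np.savez("w5.npz",im=im,d=d);cv2.imwrite("pics/w5.png",im[...,::-1])
P,u,v=cloud(c,d);C=im[v,u]
m=(np.hypot(P[:,0]-.477,P[:,1]-.078)<.045)&(P[:,2]>.119)&(P[:,2]<.133)&(C.max(1)<110)
if m.sum()>5: print(m.sum(),cv2.minAreaRect(P[m][:,:2].astype(np.float32)))
# refine bottles/incubator from scene view, crate blue region
im,d=snapshot("scene");c=camera_params("scene");np.savez("s5.npz",im=im,d=d)
P,u,v=cloud(c,d);C=im[v,u].astype(int)
b=(C[:,2]>C[:,0]+50)&(C[:,2]>C[:,1]+40)&(P[:,0]>.55)&(P[:,0]<.75)&(P[:,1]<.2)&(P[:,1]>-.15)&(P[:,2]<.068)
to_inc=lambda Q:(Q[:,:2]-[.5776,.067])@np.array([[np.cos(np.radians(-6.8)),-np.sin(np.radians(-6.8))],[np.sin(np.radians(-6.8)),np.cos(np.radians(-6.8))]])
Q=to_inc(P[b]);print("crate inc frame pct",np.percentile(Q,[1,50,99],axis=0),np.percentile(P[b][:,2],[1,50,99]))
E
```

```text
force: [0.8, -0.5, -0.5]
opening: 0.0771
clock: 10.17
tool_pos: [0.4784, 0.0789, 0.3017]
orientation: [-103.7, 89.8, 31.7]
force: [-0.4, -0.1, -0.7]
opening: 0.0868
t 10.17 p [0.4784 0.0789 0.3017] jaw heading -134.57 axis x [ 0.002  0.001 -1.   ] J6 12.8 F [-0.4 -0.1 -0.7] open 0.0868
771 ((0.477255254983902, 0.07860234379768372), (0.05394671857357025, 0.01639970764517784), 27.26985740661621)
crate inc frame pct [[ 0.0354 -0.1093]
 [ 0.0916 -0.0108]
 [ 0.1008  0.1236]] [0.0099 0.0375 0.0606]
```

Knob sprang back to its home heading of 27.3°, and the blue crate shows where predicted. Now I'll go to the nearer amber bottle (B), then turn to jaw heading 63°, which keeps the camera away from the hood.

```bash
python3 -m pendant '[{"claw":87,"linear":[3,33,-25],"twist":0},{"claw":87,"linear":[3,33,-25],"twist":0},{"claw":87,"linear":[3,33,-25],"twist":0},{"claw":87,"linear":[3,33,-25],"twist":0},{"claw":87,"linear":[3,33,-25],"twist":0},{"claw":87,"linear":[3,33,-25],"twist":0},{"claw":87,"linear":[3,33,-25],"twist":0},{"claw":87,"linear":[3,33,-25],"twist":0},{"claw":87,"linear":[3,33,-25],"twist":0},{"claw":87,"linear":[3,33,-25],"twist":0}]' | tail -1
python3 -m pendant '[{"claw":66,"linear":[0,0,0],"twist":0.12},{"claw":66,"linear":[0,0,0],"twist":0.12},{"claw":66,"linear":[0,0,0],"twist":0.12},{"claw":66,"linear":[0,0,0],"twist":0.12},{"claw":66,"linear":[0,0,0],"twist":0.12},{"claw":66,"linear":[0,0,0],"twist":0.12},{"claw":66,"linear":[0,0,0],"twist":0.12},{"claw":66,"linear":[0,0,0],"twist":0.12},{"claw":66,"linear":[0,0,0],"twist":0.12},{"claw":66,"linear":[0,0,0],"twist":0.12}]' | tail -1
python3 -m pendant '[{"claw":66,"linear":[0,0,0],"twist":0.12},{"claw":66,"linear":[0,0,0],"twist":0.12},{"claw":66,"linear":[0,0,0],"twist":0.12},{"claw":66,"linear":[0,0,0],"twist":0.12},{"claw":66,"linear":[0,0,0],"twist":0.12},{"claw":66,"linear":[0,0,0],"twist":0.12},{"claw":66,"linear":[0,0,0],"twist":0.12},{"claw":66,"linear":[0,0,0],"twist":0.12},{"claw":66,"linear":[0,0,0],"twist":0.12},{"claw":66,"linear":[0,0,0],"twist":0.12}]'
python3 - <<'E'
from h import *
from scipy.optimize import least_squares
np.set_printoptions(precision=4,suppress=True)
im,d=snapshot("wrist");c=camera_params("wrist");np.savez("w6.npz",im=im,d=d);cv2.imwrite("pics/w6.png",im[...,::-1])
P,u,v=cloud(c,d)
cam=-R.from_rotvec(np.ravel(c["rvec"])).as_matrix().T@np.ravel(c["tvec"])
X={}
for nm,x,y in (("A",.603,-.314),("B",.4215,-.3485),("yel",.604,-.404),("red",.431,-.435)):
    m=(np.hypot(P[:,0]-x,P[:,1]-y)<.035)&(P[:,2]>.015)&(P[:,2]<.08);Q=P[m]
    k=(np.hypot(P[:,0]-x,P[:,1]-y)<.03)&(P[:,2]>.12)&(P[:,2]<.132)
    if len(Q)>15:
        s=least_squares(lambda p:np.hypot(Q[:,0]-p[0],Q[:,1]-p[1])-.0225,[x,y],loss="soft_l1",f_scale=.002);X[nm]=s.x
        print(nm,len(Q),s.x,np.sqrt(np.mean(s.fun**2)),"cap",k.sum(),P[k].mean(0) if k.any() else 0)
    elif k.any(): print(nm,"cap",k.sum(),P[k].mean(0))
b=X.get("B",[.4215,-.3485]);to([b[0],b[1],.069],63)
E
```

```text
opening: 0.0869
opening: 0.0665
clock: 12.77
tool_pos: [0.424, -0.3316, 0.2691]
orientation: [160.5, 89.9, 158.1]
force: [-0.1, -0.1, 0.7]
opening: 0.0659
A 793 [ 0.6053 -0.315 ] 0.001411279602928795 cap 0 0
B 582 [ 0.4224 -0.3494] 0.002116205496002677 cap 231 [ 0.4205 -0.3486  0.1256]
yel 905 [ 0.6045 -0.4047] 0.0013406171578096246 cap 0 0
red 855 [ 0.4298 -0.4349] 0.0016807267572028536 cap 237 [ 0.4285 -0.4331  0.1254]
t 12.82 p [ 0.424  -0.3315  0.2691] jaw heading 87.07 axis x [-0.002  0.001 -1.   ] J6 -75.8 F [-0.3 -0.4  0. ] open 0.0659
shift mm [200.1 -18.1  -0.1]
twist rad 0.42 or -2.722
```

View pics/w6.png

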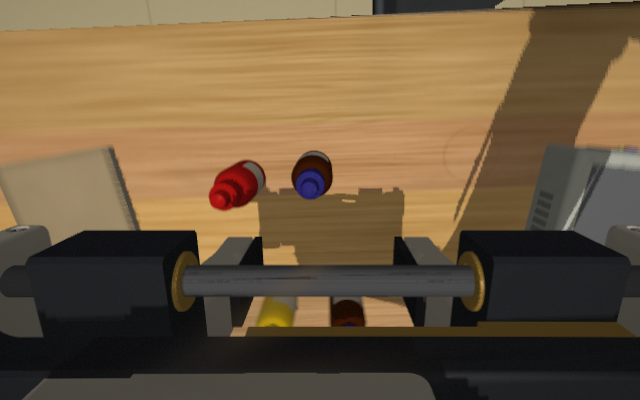

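Amber B is at px (312,175) with its purple cap, and red at (237,185) stays clear. B measures (0.4222,-0.3492). Now I'll align, descend and grip.

```bash
python3 -m pendant '[{"claw":66,"linear":[0,-18,0],"twist":0},{"claw":66,"linear":[0,0,0],"twist":0.105},{"claw":66,"linear":[0,0,0],"twist":0.105},{"claw":66,"linear":[0,0,0],"twist":0.105},{"claw":66,"linear":[0,0,0],"twist":0.105},{"claw":66,"linear":[20,0,0],"twist":0},{"claw":66,"linear":[30,0,0],"twist":0},{"claw":66,"linear":[20,0,0],"twist":0},{"claw":66,"linear":[10,0,0],"twist":0},{"claw":66,"linear":[0,0,0],"twist":0}]' | tail -1
python3 - <<'E'
from h import *
to([.4222,-.3492,.069],63)
E
```

```text
opening: 0.0664
t 13.65 p [ 0.4223 -0.349   0.1875] jaw heading 63.95 axis x [-0.005  0.002 -1.   ] J6 -96.9 F [ 0.3  0.4 -0.5] open 0.0664
shift mm [118.5  -0.2   0.6]
twist rad 0.017 or -3.125
```

```bash
python3 -m pendant '[{"claw":66,"linear":[30,0,0],"twist":0},{"claw":66,"linear":[30,0,0],"twist":0},{"claw":66,"linear":[30,0,0],"twist":0},{"claw":66,"linear":[18,0,0],"twist":0},{"claw":66,"linear":[10,0,0],"twist":0},{"claw":66,"linear":[0,0,0],"twist":0},{"claw":30,"linear":[0,0,0],"twist":0},{"claw":30,"linear":[0,0,0],"twist":0},{"claw":30,"linear":[0,0,0],"twist":0},{"claw":30,"linear":[0,0,0],"twist":0}]' | tail -4
python3 -m pendant '[{"claw":30,"linear":[0,0,0],"twist":0},{"claw":30,"linear":[0,0,0],"twist":0},{"claw":30,"linear":[0,0,0],"twist":0},{"claw":30,"linear":[-3,0,0],"twist":0},{"claw":30,"linear":[-8,0,0],"twist":0},{"claw":30,"linear":[-20,0,0],"twist":0},{"claw":30,"linear":[-30,0,0],"twist":0},{"claw":30,"linear":[-30,0,0],"twist":0},{"claw":30,"linear":[-30,0,0],"twist":0},{"claw":30,"linear":[-10,0,0],"twist":0}]'
python3 - <<'E'
from h import *
to([.6366,.0592,.2],63)
E
```

```text
tool_pos: [0.4247, -0.3501, 0.0739]
orientation: [3.7, 89.9, -22.4]
force: [0.3, 0.1, 0.1]
opening: 0.0449
clock: 15.32
tool_pos: [0.4254, -0.3508, 0.2088]
orientation: [-4.8, 89.6, -30.9]
force: [0.0, -0.7, -2.4]
opening: 0.0439
t 15.32 p [ 0.4254 -0.3508  0.2088] jaw heading 63.9 axis x [ 0.005 -0.003 -1.   ] J6 -97.0 F [ 0.  -0.7 -2.4] open 0.0439
shift mm [  8.6 461.1   9.2]
twist rad 0.016 or -3.126
```

Bottle held at 43.9 mm opening. Now carrying it to above the middle cell.

```bash
python3 -m pendant '[{"claw":30,"linear":[0,10,0],"twist":0},{"claw":30,"linear":[0,20,0],"twist":0},{"claw":30,"linear":[0,30,0],"twist":0},{"claw":30,"linear":[0,33,0],"twist":0},{"claw":30,"linear":[0,33,0],"twist":0},{"claw":30,"linear":[0,33,0],"twist":0},{"claw":30,"linear":[0,33,0],"twist":0},{"claw":30,"linear":[0,33,0],"twist":0},{"claw":30,"linear":[0,33,0],"twist":0},{"claw":30,"linear":[0,33,1],"twist":0}]' | tail -1
python3 -m pendant '[{"claw":30,"linear":[0,33,2],"twist":0},{"claw":30,"linear":[0,33,2],"twist":0},{"claw":30,"linear":[0,33,2],"twist":0},{"claw":30,"linear":[0,30,2],"twist":0},{"claw":30,"linear":[0,21,0],"twist":0},{"claw":30,"linear":[0,13,0],"twist":0},{"claw":30,"linear":[0,6,0],"twist":0},{"claw":30,"linear":[0,0,0],"twist":0},{"claw":30,"linear":[0,0,0],"twist":0},{"claw":30,"linear":[0,0,0],"twist":0}]'
python3 - <<'E'
from h import *
np.set_printoptions(precision=4,suppress=True)
to([.6366,.0592,.085],63)
im,d=snapshot("scene");c=camera_params("scene");np.savez("s7.npz",im=im,d=d)
P,u,v=cloud(c,d);p=T()[0];C=im[v,u].astype(int)
m=(np.hypot(P[:,0]-p[0],P[:,1]-p[1])<.028)&(P[:,2]>.1)&(P[:,2]<.25);Q=P[m]
k=(C[m].max(1)<90);print("held zmin",np.percentile(Q[:,2],[0,1,3,10]),"col",C[m][np.argsort(Q[:,2])[:5]].tolist())
cv2.imwrite("pics/s7.png",cv2.resize(im[100:270,220:430,::-1],None,fx=3.5,fy=3.5,interpolation=cv2.INTER_CUBIC))
cu=pix(c,[.6366,.0592,.016]);print("cell px in crop",((cu[0]-220)*3.5,(cu[1]-100)*3.5))
cu=pix(c,[.6264,-.0242,.016]);print("right px in crop",((cu[0]-220)*3.5,(cu[1]-100)*3.5))
E
```

```text
opening: 0.044
clock: 16.98
tool_pos: [0.634, 0.0581, 0.2036]
orientation: [-139.6, 90.0, -165.8]
force: [0.1, -0.1, -1.8]
opening: 0.0443
t 16.98 p [0.634  0.0581 0.2036] jaw heading 63.81 axis x [-0. -0. -1.] J6 -139.0 F [ 0.1 -0.1 -1.8] open 0.0443
shift mm [118.6   2.1   1.9]
twist rad 0.014 or -3.128
held zmin [0.1299 0.1305 0.1324 0.141 ] col [[89, 78, 70], [76, 66, 58], [90, 79, 70], [88, 78, 71], [86, 75, 66]]
cell px in crop (np.float64(307.470007503186), np.float64(386.15247630731346))
right px in crop (np.float64(369.051259935339), np.float64(416.1143471430675))
```

View pics/s7.png

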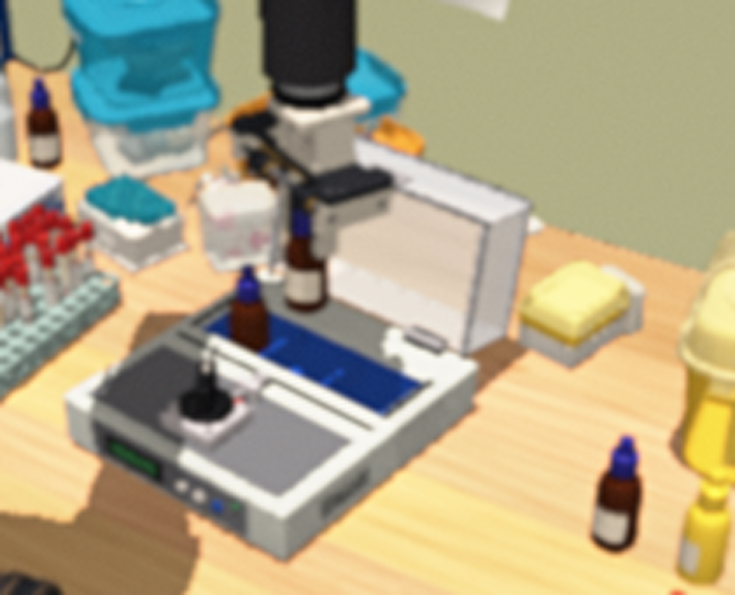

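The bottle hangs upright (px 305,275) above the middle cell, and bottle_3 (248,315) is untouched. The held base is about 73 mm below the TCP. Now descending.

```bash
python3 -m pendant '[{"claw":30,"linear":[0,2.1,1.9],"twist":0},{"claw":30,"linear":[15,0,0],"twist":0},{"claw":30,"linear":[22,0,0],"twist":0},{"claw":30,"linear":[22,0,0],"twist":0},{"claw":30,"linear":[20,0,0],"twist":0},{"claw":30,"linear":[13,0,0],"twist":0},{"claw":30,"linear":[9,0,0],"twist":0},{"claw":30,"linear":[5,0,0],"twist":0},{"claw":30,"linear":[0,0,0],"twist":0},{"claw":30,"linear":[0,0,0],"twist":0}]'
python3 - <<'E'
from h import *
to([.6366,.0592,.089],63)
E
```

```text
clock: 17.87
tool_pos: [0.6378, 0.0601, 0.0982]
orientation: [30.5, 90.0, 4.4]
force: [-0.5, -0.1, -1.4]
opening: 0.0445
t 17.87 p [0.6378 0.0601 0.0982] jaw heading 63.85 axis x [ 0.001  0.    -1.   ] J6 -139.0 F [-0.5 -0.1 -1.4] open 0.0445
shift mm [ 9.2 -1.3 -0.6]
twist rad 0.015 or -3.127
```

```bash
python3 -m pendant '[{"claw":30,"linear":[2,0,0],"twist":0},{"claw":30,"linear":[1,0,0],"twist":0},{"claw":30,"linear":[1,0,0],"twist":0},{"claw":30,"linear":[1,0,0],"twist":0},{"claw":30,"linear":[1,0,0],"twist":0},{"claw":30,"linear":[1,0,0],"twist":0},{"claw":30,"linear":[1,0,0],"twist":0},{"claw":30,"linear":[0,0,0],"twist":0},{"claw":30,"linear":[0,0,0],"twist":0},{"claw":30,"linear":[0,0,0],"twist":0}]'
```

```text
clock: 18.7
tool_pos: [0.6374, 0.0602, 0.09]
orientation: [21.3, 90.0, -4.9]
force: [-1.3, -0.5, 3.6]
opening: 0.0441
```

Contact at TCP z 0.090, with about 5 N. Releasing with a limited opening, then rising.

```bash
python3 -m pendant '[{"claw":58,"linear":[0,0,0],"twist":0},{"claw":58,"linear":[0,0,0],"twist":0},{"claw":58,"linear":[0,0,0],"twist":0},{"claw":58,"linear":[0,0,0],"twist":0},{"claw":58,"linear":[0,0,0],"twist":0},{"claw":58,"linear":[-5,0,0],"twist":0},{"claw":58,"linear":[-12,0,0],"twist":0},{"claw":58,"linear":[-20,0,0],"twist":0},{"claw":58,"linear":[-25,0,0],"twist":0},{"claw":58,"linear":[-30,0,0],"twist":0}]'
python3 - <<'E'
from h import *
to([.605,-.315,.2],63)
im,d=snapshot("wrist");cv2.imwrite("pics/w8.png",im[...,::-1])
E
```

```text
clock: 19.53
tool_pos: [0.6366, 0.06, 0.1825]
orientation: [-133.9, 89.9, -160.1]
force: [0.6, 0.8, 0.7]
opening: 0.0579
t 19.53 p [0.6366 0.06   0.1825] jaw heading 63.86 axis x [-0.002 -0.001 -1.   ] J6 -139.0 F [0.6 0.8 0.7] open 0.0579
shift mm [ -17.3 -350.6  136.8]
twist rad 0.015 or -3.127
```

View pics/w8.png

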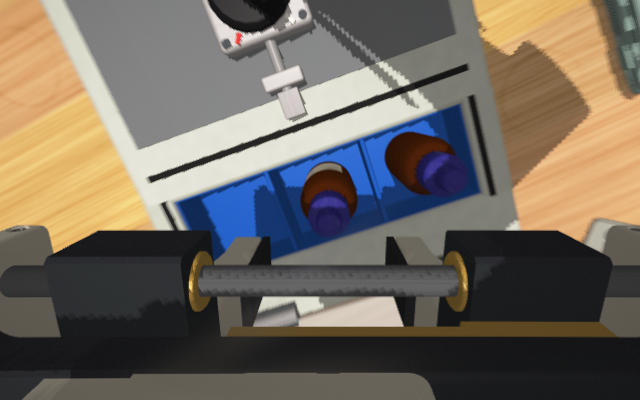

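The bottle stands upright in the middle cell (px 330,198), next to bottle_3 (425,165), and the right cell (240,220) is empty. Now to bottle A.

```bash
python3 -m pendant '[{"claw":66,"linear":[-20,-20,8],"twist":0},{"claw":66,"linear":[-10,-36,14],"twist":0},{"claw":66,"linear":[0,-36,14],"twist":0},{"claw":66,"linear":[0,-36,14],"twist":0},{"claw":66,"linear":[0,-36,14],"twist":0},{"claw":66,"linear":[0,-36,14],"twist":0},{"claw":66,"linear":[0,-36,14],"twist":0},{"claw":66,"linear":[0,-36,14],"twist":0},{"claw":66,"linear":[0,-36,14],"twist":0},{"claw":66,"linear":[0,-30,12],"twist":0}]'|tail -1
python3 -m pendant '[{"claw":66,"linear":[0,-12.6,4.8],"twist":0},{"claw":66,"linear":[0,0,0],"twist":0},{"claw":66,"linear":[0,0,0],"twist":0},{"claw":66,"linear":[0,0,0],"twist":0},{"claw":66,"linear":[0,0,0],"twist":0},{"claw":66,"linear":[0,0,0],"twist":0},{"claw":66,"linear":[0,0,0],"twist":0},{"claw":66,"linear":[0,0,0],"twist":0},{"claw":66,"linear":[0,0,0],"twist":0},{"claw":66,"linear":[0,0,0],"twist":0}]'|head -2
python3 - <<'E'
from h import *
from scipy.optimize import least_squares
np.set_printoptions(precision=4,suppress=True)
im,d=snapshot("wrist");c=camera_params("wrist");P,u,v=cloud(c,d)
x,y=.605,-.315
k=(np.hypot(P[:,0]-x,P[:,1]-y)<.03)&(P[:,2]>.12)&(P[:,2]<.132);print("cap",k.sum(),P[k].mean(0) if k.any() else 0)
Q=P[(np.hypot(P[:,0]-x,P[:,1]-y)<.035)&(P[:,2]>.015)&(P[:,2]<.08)]
if len(Q)>15:
    s=least_squares(lambda p:np.hypot(Q[:,0]-p[0],Q[:,1]-p[1])-.0225,[x,y],loss="soft_l1",f_scale=.002);print(len(Q),s.x,np.sqrt(np.mean(s.fun**2)))
to([.605,-.315,.069],63)
E
```

```text
opening: 0.0657
clock: 21.25
tool_pos: [0.6058, -0.3145, 0.2116]
cap 344 [ 0.6022 -0.3126  0.1256]
808 [ 0.6042 -0.3136] 0.0019279763845223168
t 21.3 p [ 0.6057 -0.3146  0.2116] jaw heading 63.88 axis x [ 0.  0. -1.] J6 -105.0 F [-0.1  0.6  0.9] open 0.0664
shift mm [142.6  -0.7  -0.4]
twist rad 0.015 or -3.126
```

```bash
python3 -m pendant '[{"claw":66,"linear":[0,0,-2],"twist":0},{"claw":66,"linear":[20,0,0],"twist":0},{"claw":66,"linear":[28,0,0],"twist":0},{"claw":66,"linear":[28,0,0],"twist":0},{"claw":66,"linear":[28,0,0],"twist":0},{"claw":66,"linear":[20,0,0],"twist":0},{"claw":66,"linear":[12,0,0],"twist":0},{"claw":66,"linear":[6,0,0],"twist":0},{"claw":66,"linear":[0,0,0],"twist":0},{"claw":30,"linear":[0,0,0],"twist":0}]'
python3 -m pendant '[{"claw":30,"linear":[0,0,0],"twist":0},{"claw":30,"linear":[0,0,0],"twist":0},{"claw":30,"linear":[0,0,0],"twist":0},{"claw":30,"linear":[0,0,0],"twist":0},{"claw":30,"linear":[0,0,0],"twist":0},{"claw":30,"linear":[0,0,0],"twist":0},{"claw":30,"linear":[0,0,0],"twist":0},{"claw":30,"linear":[-3,0,0],"twist":0},{"claw":30,"linear":[-8,0,0],"twist":0},{"claw":30,"linear":[-20,0,0],"twist":0}]'
python3 -m pendant '[{"claw":30,"linear":[-30,0,0],"twist":0},{"claw":30,"linear":[-30,0,0],"twist":0},{"claw":30,"linear":[-30,0,0],"twist":0},{"claw":30,"linear":[-10,0,0],"twist":0},{"claw":30,"linear":[0,0,0],"twist":0},{"claw":30,"linear":[0,0,0],"twist":0},{"claw":30,"linear":[0,0,0],"twist":0},{"claw":30,"linear":[0,0,0],"twist":0},{"claw":30,"linear":[0,0,0],"twist":0},{"claw":30,"linear":[0,0,0],"twist":0}]'|tail -3
python3 - <<'E'
from h import *
to([.6264,-.0242,.2],63)
E
```

```text
clock: 22.13
tool_pos: [0.6045, -0.3142, 0.0705]
orientation: [-4.8, 89.9, -30.9]
force: [-0.1, -0.2, 0.1]
opening: 0.0631
clock: 22.97
tool_pos: [0.6017, -0.3131, 0.098]
orientation: [-174.1, 89.7, 159.7]
force: [-0.4, 0.7, -1.3]
opening: 0.0443
orientation: [-167.3, 89.9, 166.6]
force: [0.4, 0.0, -2.3]
opening: 0.0443
t 23.8 p [ 0.6035 -0.3138  0.1994] jaw heading 63.86 axis x [-0.002  0.    -1.   ] J6 -105.0 F [ 0.4  0.  -2.3] open 0.0443
shift mm [  -0.5  270.  -107. ]
twist rad 0.015 or -3.127
```

```bash
python3 -m pendant '[{"claw":30,"linear":[0,12,-5],"twist":0},{"claw":30,"linear":[0,24,-10],"twist":0},{"claw":30,"linear":[0,32,-13],"twist":0},{"claw":30,"linear":[0,34,-13],"twist":0},{"claw":30,"linear":[0,34,-13],"twist":0},{"claw":30,"linear":[0,34,-13],"twist":0},{"claw":30,"linear":[0,34,-13],"twist":0},{"claw":30,"linear":[0,30,-12],"twist":0},{"claw":30,"linear":[0,22,-9],"twist":0},{"claw":30,"linear":[0,12,-5],"twist":0}]'|tail -1
python3 -m pendant '[{"claw":30,"linear":[0,0,0],"twist":0},{"claw":30,"linear":[0,0,0],"twist":0},{"claw":30,"linear":[0,0,0],"twist":0},{"claw":30,"linear":[0,0,0],"twist":0},{"claw":30,"linear":[15,0,0],"twist":0},{"claw":30,"linear":[15,0,0],"twist":0},{"claw":30,"linear":[0,0,0],"twist":0},{"claw":30,"linear":[0,0,0],"twist":0},{"claw":30,"linear":[0,0,0],"twist":0},{"claw":30,"linear":[0,0,0],"twist":0}]'
python3 - <<'E'
from h import *
np.set_printoptions(precision=4,suppress=True)
to([.6262,-.0262,.087],63)
im,d=snapshot("scene");c=camera_params("scene")
P,u,v=cloud(c,d);p=T()[0]
m=(np.hypot(P[:,0]-p[0],P[:,1]-p[1])<.028)&(P[:,2]>.075)&(P[:,2]<.25);Q=P[m]
print("held zmin",np.percentile(Q[:,2],[0,1,3,10]))
cv2.imwrite("pics/s9.png",cv2.resize(im[100:270,220:430,::-1],None,fx=3.5,fy=3.5,interpolation=cv2.INTER_CUBIC))
E
```

```text
opening: 0.0445
clock: 25.47
tool_pos: [0.6274, -0.027, 0.1717]
orientation: [27.2, 89.9, 1.1]
force: [-0.1, -0.2, -1.4]
opening: 0.0445
t 25.47 p [ 0.6274 -0.027   0.1717] jaw heading 63.84 axis x [ 0.002  0.    -1.   ] J6 -131.5 F [-0.1 -0.2 -1.4] open 0.0445
shift mm [84.7  0.1 -1.5]
twist rad 0.015 or -3.127
held zmin [0.1001 0.1036 0.1055 0.1121]
```

View pics/s9.png

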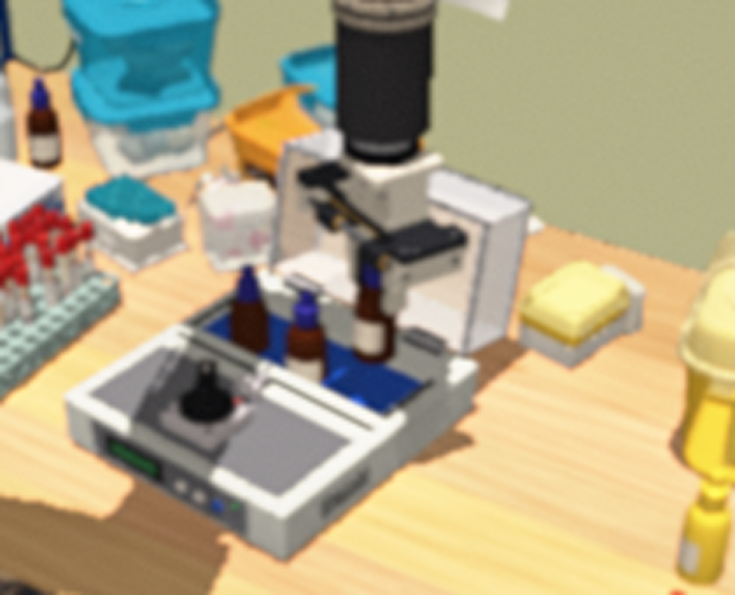

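The second bottle hangs above the right cell (px 373,320), with the middle bottle and bottle_3 standing. Lowering it.

```bash
python3 -m pendant '[{"claw":30,"linear":[15,0,-1],"twist":0},{"claw":30,"linear":[18,0,0],"twist":0},{"claw":30,"linear":[18,0,0],"twist":0},{"claw":30,"linear":[12,0,0],"twist":0},{"claw":30,"linear":[8,0,0],"twist":0},{"claw":30,"linear":[5,0,0],"twist":0},{"claw":30,"linear":[0,0,0],"twist":0},{"claw":30,"linear":[0,0,0],"twist":0},{"claw":30,"linear":[0,0,0],"twist":0},{"claw":30,"linear":[0,0,0],"twist":0}]'
python3 -m pendant '[{"claw":30,"linear":[1.5,0,0],"twist":0},{"claw":30,"linear":[1,0,0],"twist":0},{"claw":30,"linear":[1,0,0],"twist":0},{"claw":30,"linear":[1,0,0],"twist":0},{"claw":30,"linear":[1,0,0],"twist":0},{"claw":30,"linear":[1,0,0],"twist":0},{"claw":30,"linear":[1,0,0],"twist":0},{"claw":30,"linear":[0,0,0],"twist":0},{"claw":30,"linear":[0,0,0],"twist":0},{"claw":30,"linear":[0,0,0],"twist":0}]'
```

```text
clock: 26.35
tool_pos: [0.6264, -0.026, 0.0955]
orientation: [35.6, 89.9, 9.4]
force: [-0.9, 0.4, -1.6]
opening: 0.0445
clock: 27.18
tool_pos: [0.6259, -0.0261, 0.0871]
orientation: [38.1, 90.0, 11.9]
force: [0.8, 0.6, -1.1]
opening: 0.0445
```

```bash
python3 -m pendant '[{"claw":30,"linear":[0.7,0,0],"twist":0},{"claw":30,"linear":[0,0,0],"twist":0},{"claw":30,"linear":[0.7,0,0],"twist":0},{"claw":30,"linear":[0,0,0],"twist":0},{"claw":30,"linear":[0,0,0],"twist":0},{"claw":30,"linear":[0,0,0],"twist":0},{"claw":30,"linear":[0,0,0],"twist":0},{"claw":30,"linear":[0,0,0],"twist":0},{"claw":30,"linear":[0,0,0],"twist":0},{"claw":30,"linear":[0,0,0],"twist":0}]'
```

```text
clock: 28.02
tool_pos: [0.6263, -0.0262, 0.0868]
orientation: [20.2, 89.9, -5.9]
force: [-2.0, -0.5, 7.7]
opening: 0.0444
```

Contact. Releasing and rising.

```bash
python3 -m pendant '[{"claw":58,"linear":[0,0,0],"twist":0},{"claw":58,"linear":[0,0,0],"twist":0},{"claw":58,"linear":[0,0,0],"twist":0},{"claw":58,"linear":[0,0,0],"twist":0},{"claw":58,"linear":[0,0,0],"twist":0},{"claw":58,"linear":[-5,0,0],"twist":0},{"claw":58,"linear":[-12,0,0],"twist":0},{"claw":58,"linear":[-20,0,0],"twist":0},{"claw":58,"linear":[-25,0,0],"twist":0},{"claw":58,"linear":[-30,0,0],"twist":0}]'
python3 -m pendant '[{"claw":58,"linear":[-30,0,0],"twist":0},{"claw":58,"linear":[-30,0,0],"twist":0},{"claw":58,"linear":[-20,-15,0],"twist":0},{"claw":58,"linear":[0,-30,0],"twist":0},{"claw":58,"linear":[0,-30,0],"twist":0},{"claw":58,"linear":[0,-30,0],"twist":0},{"claw":58,"linear":[0,-30,0],"twist":0},{"claw":58,"linear":[0,-15,0],"twist":0},{"claw":58,"linear":[0,0,0],"twist":0},{"claw":58,"linear":[0,0,0],"twist":0}]'
python3 - <<'E'
from h import *
im,d=snapshot("scene")
cv2.imwrite("pics/s10.png",cv2.resize(im[100:300,180:440,::-1],None,fx=3,fy=3,interpolation=cv2.INTER_CUBIC))
E
```

```text
clock: 28.85
tool_pos: [0.6252, -0.0263, 0.1785]
orientation: [-142.2, 89.9, -168.3]
force: [0.0, 0.7, -0.1]
opening: 0.0579
clock: 29.68
tool_pos: [0.5597, -0.1614, 0.2588]
orientation: [27.2, 89.9, 1.0]
force: [0.7, -0.4, 0.6]
opening: 0.0581
```

View pics/s10.png

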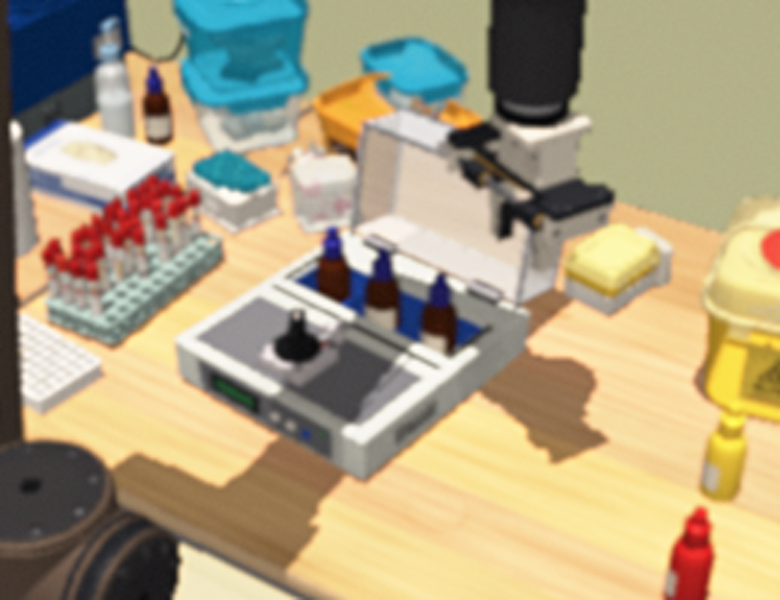

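All three bottles stand upright in the crate, at px (333,270), (381,292) and (439,318). The hood is open, the knob is home, and the rack and look-alikes are in place. Handing in.

```bash
python3 -c "
from plant import *
print(close_job())"
```

```text
the job is handed in; nothing more can be done
None
```

The job is done and handed in at about 30 s on the robot's clock, against the 72 s limit.

- **Knob and hood:** I turned the knob clockwise to its stop and held it for at least half a second. The moment about its axis rose to 0.74 N·m, well above the spring's 0.15. On release it sprang back to its home heading: 27.3° afterwards against 27.6–28° before. The hood was already fully up in the picture taken while I still held the knob at its stop, and it stayed up after release.
- **Bottles:** both amber bottles now stand upright in the crate, one in the middle cell and one in the right. Each was lowered until a light contact of roughly 5–10 N.
- **Last check:** the final scene picture shows all three bottles upright, the hood open, the knob home, and the rack and the red and yellow look-alikes where they were. The gripper was empty and clear of everything.
- **Small disagreement:** the tool settled 2–4 mm off the commanded pose at the first bottle's grasp. This did no harm, because I found each set-down height by feeling for contact.

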